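Screw the elbow nozzle into the butter press

ROBOT

A 6-joint arm with a two-finger parallel gripper is mounted at the origin on the work surface. World frame = base frame: x ahead of the robot, y to its left, z up, the work surface at z = 0. Lengths are in m, angles in rad, forces in N, time in s.
With the tool pointing down it reaches from about 0.35 to 0.975 m from the base axis. Payload 4.9 kg.
Tool frame: the origin (TCP) lies midway between the tips of the shut fingers; the grasp point (between the pads) lies 19 mm behind it; z points along the fingers, y is the line along which they close (so a half turn about z gives the same grasp; the last joint's range is limited). The gripper opens to 85 mm and grips with 20 to 120 N. Pads are 22 mm wide; open, the fingers measure 114 mm over their backs; the gripper's body (76 mm by 85 mm) begins 54 mm behind the grasp point. The pads swing forward as they close: fully open they stand 13 mm farther back than shut.
Start: joints at [1.205, 0.053, 1.613, -0, 1.476, -0.119], TCP at [0.153, 0.606, 0.231] pointing down, gripper open.
Joint ranges: [-3.01, 3.01], [-1.01, 2.22], [0.06, 2.58], [-1.02, 4.17], [0.09, 2.62], [-3.14, 3.14]. Speed limits (rad/s): [2.57, 2.57, 3.14, 3.14, 3.14, 3.14].

INTERFACE

Orientations are given as a unit quaternion [w, x, y, z].
In Python, from plant import state, grab_frame, camera_info, job_done, spot_in, masks_of, pinpoint gives the robot as it stands.
- The arm moves only by the shell command python3 -m handwheel 'ROWS' [OPENING]. ROWS is JSON, a list that holds one entry, the list of rows, each a list of 6 numbers: the shift along the world's x, y, z in m, then the turn, a rotation vector about the world's x, y, z in degrees. In form: [[[tx, ty, tz, ax, ay, az], ...]]. A call has 1 to 20 rows; each row shifts and turns the commanded pose from where the row before left it; what a row does not reach is not made up. A row lasts 1/12 s, in which the tool goes at most 41.7 mm and 7.16 degrees, less where a joint would pass 70% of its speed; a pose out of reach is approached as far as the arm can. A call is refused whole if a number of a shift passes 0.0417 or a number of a turn 7.16, either way. A call with a gripper value outside its range is refused whole. OPENING is the opening, from 0 (shut) to 1 (fully open), set as the call begins (- or left out, the last holds). The fingers move at their own pace and stop on an object; the grip force is fixed at half the most. Time passes only in rows, so rows that do not move let the fingers close. It gives the time, the measured TCP pose, the force, the opening and the grip force at its end, in the units of the state.
- state(): the state, without advancing time (a new reading comes with each control period).
- grab_frame(name): name is "side" or "top" or "wrist"; returns (picture, depth): 384x512x3 uint8, blue, green, red; 384x512 float32, m along the optical axis (not along the pixel's ray), 0 where there is no reading.
- camera_info(name): a dict with "fx", "fy", "cx", "cy" (pixels), "T" (4x4, takes a point from camera to world coordinates). Camera axes: x right, y up, looking along -z (the intrinsics and any distortion apply to the point x, -y, -z); pixel columns grow to the right and rows downward; lengths in m; the calibration is good to about 2 mm. A picture is of the moment at which its call begins: read the wrist's pose just before it. camera_info takes no time and is no camera call; for the wrist camera it gives the pose at the moment of the call.
- job_done(): hands the job in; it is judged then, once.
Trained networks look in the newest picture that a camera, given by its name, has taken for a name from the list of things; names that differ only in an ending like _2 or _b are one class to them, and where a whole thing is asked for, a point or a joint stands for the part that bears it (a point fixed in the world has none). Each returns a list of dicts, best first, with "conf" (0 to 1); they miss things now and then, are a little off and sometimes report something else, mostly with a low value. They report only what shows in the picture. A call takes as long as a camera call. They do not tell look-alikes from the thing itself.
- spot_in(camera, thing): "box" ([left, top, width, height] in pixels, round what is visible of it).
- masks_of(camera, thing): "region" (384x512 bool, what is visible of it) and "box" ([left, top, width, height] in pixels, round what is visible of it).
- pinpoint(camera, thing): "position" ([column, row] in pixels: a listed point, or the origin of a listed thing).
The state is a dict: "time": time; "joint_pos": joint angles; "joint_vel": joint speeds; "joint_efforts": joint torques, N m; "tool_pos": TCP position; "tool_rot": TCP orientation; "contact_force": force on the tool from outside, world axes, zero at the start; "ft_torque": the same for the moment, N m; "gripper_width": opening from 0.0 (shut) to 1.0 (fully open); "grasp_force": force on a finger pad.
Only numpy, scipy, OpenCV 4.12 (cv2) and the standard library are available. Lean on these libraries where they do the work, as an engineer would, in place of code of your own. Each camera call takes 0.05 s, during which the arm holds its last target. There are 200 camera calls.

TASK

Screw the elbow nozzle (the one with the bent spout) into the mouth of the clamped butter press: feel, without forcing it down, for where its lugs drop into the thread; turn it clockwise until it pulls down snug on the rubber ring, and stop with the spout's outlet over the middle of the waiting footed plate. Leave the plate, the straight nozzle and the red torma standing where they are.

Things in the scene. Friction and masses are not known exactly. Their poses are not given: they have to be found in the camera images.
- hex (a point): Elbow nozzle: bright metal, 112 mm tall, 0.35 kg give or take a third, standing upright. This point: centre of its top hexagon (42 mm across flats, 36 mm tall, to hold it by), 94 mm above its lower end. z up along its axis, +x the way the spout points; flats face +y, -y and every 60 degrees. The spout's top lies 24 mm below this point: fingers that reach less far down pass over it at any angle.
- seat (a point): Elbow nozzle: centre of the underside of its flange (72 mm diameter, 6 mm thick), 58 mm below hex. It comes down on the press's rubber ring. Axes as hex. Between flange and hexagon is a round body, 40 mm diameter, 34 mm tall.
- elbow: Elbow nozzle: origin at the lower end of its shank, on which it stands, 94 mm below hex; axes as hex. Shank: 40 mm diameter, 36 mm long up to the flange, tapering to 33 mm over its lowest 7 mm, with two round lugs (6 mm thick, along the y axis, 53 mm over their ends) whose axis lies 13 mm above the origin.
- outlet (a point): Elbow nozzle: open end of its 22 mm thick bent spout, 107 mm from the nozzle's axis along its +x and 59 mm below hex, level with the flange's underside.
- mouth (a point): Butter press: an upright bright barrel, 72 mm outside, in a ring clamp on a grey gear base fixed to the table. This point: barrel's axis, top of the black rubber ring (72 mm outside, 56 inside, 10 thick), 140 mm above the table. z up; +x of the base to its crank (reaches 185 mm from the axis, 95 mm high); plate on its -y side. The ring pushes back 3.5 N per mm and yields up to 8 mm.
- ledge (a point): Axis of the barrel at the metal ledge inside it, 12 mm below mouth; axes as mouth. Bore 43 mm. Two slots for the lugs, half a turn apart. How far round the barrel is clamped cannot be measured: the slots are up to 26 degrees either way from the usual place, where the lugs drop in with the spout 22 degrees anticlockwise (from above) of the base's +x. Lugs enter within 3 to 5 degrees of a slot.
- thread (a point): Axis of the barrel, 22 mm below mouth, in its right-hand thread; axes as mouth. Lugs on the ledge: seat 16 mm above mouth. Dropped into the slots: 4 to 5 mm above it. Then it goes down 4 mm per rad clockwise, 1.5 mm axial play. Flange meets the ring after about 1 rad, resistance rises, hard stop at 2.65 rad. It does not unscrew by itself.
- press: The press's grey base, 44 mm high, with all it carries. Origin on the table under the barrel's axis; axes as mouth; the plate stands on its -y side. Entered as under ledge, the spout comes round to the plate 1.4 to 2.5 rad clockwise of the slots, always snug. Entered with the spout the other way round (half a turn off), it would end up pointing away from the plate.
- plate_middle (a point): Middle of the dish of the empty footed metal plate: 124 mm diameter, dish 38 mm and rim 42 mm above the table, loose, 104 to 112 mm from the barrel's axis.
- straight: Straight nozzle, the same metal: same lugged foot and flange, but a plain cone upward and no spout, 116 mm tall. Leave alone. Origin: its lower end.
- torma_b: Red torma with butter flowers on a footed plate, 210 mm tall, 112 mm diameter. Leave alone. Origin: its underside.
Not all that is in view belongs to the job. What is shaped like the part that bears plate_middle but blue is not meant.

How it is judged:
On the way, in this order (a step that is already met when the one before it is completed fails the run):
1. the nozzle's lugs have dropped into the thread (z of seat in the frame of mouth below 0.0085 m and horizontal distance between seat and mouth below 0.005 m), for 0.1 s.
2. the nozzle is screwed down on to the rubber ring (z of seat in the frame of mouth below -0.0007 m and horizontal distance between seat and mouth below 0.005 m), for 0.2 s.
At the end, for the whole second after the job is handed in: The elbow nozzle sits upright in the press (within 0.06 rad and 5 mm of the axis), its flange pressing the rubber ring down by at least 0.7 mm, the outlet within 18 mm of the plate's middle seen from above, nozzle released (all of step 2 and angle between hex's own z axis and vertical below 0.06 rad and horizontal distance between outlet and plate_middle below 0.018 m); the robot touches nothing.
It fails at once if the waiting plate is moved by more than 8 mm (distance of plate_middle from where it was at the start of the episode above 0.008 m).
It fails at once if the straight nozzle or the red torma is moved by more than 25 mm (distance of any of straight, torma_b from where it was at the start of the episode above 0.025 m).
It fails at once if the nozzle is forced down on the press with more than 50 N while its lugs are not in the slots (contact force between elbow and press above 50 N and z of seat in the frame of mouth above 0.01 m).
It also fails if it takes over 58 s, if anything falls off the work surface, if the arm or the gripper's body presses on something with over 40 N, if the wrist force passes 120 N, or if a joint passes its speed limit or range.

## Working session

There is one attempt and no reset: what is moved stays moved. The work goes in short steps, Python scripts to look and compute and a shell command to move; the robot and the scene stay as the last step left them, time stands still between calls to the robot, and variables do not carry over. Pictures are saved under pics/ and viewed, at most 10 in all, crops included, and the job is handed in when it is done.

```bash
mkdir -p pics; cat > h.py <<'E'
import numpy as np,cv2
from plant import *
def ray(cam,px,z,ci=None):
    c=ci or camera_info(cam);T=np.array(c["T"])
    d=np.array([(px[0]-c["cx"])/c["fx"],-(px[1]-c["cy"])/c["fy"],-1])
    d=T[:3,:3]@d;o=T[:3,3];return o+d*(z-o[2])/d[2]
E
python3 - <<'E'
from h import *
print({k:v for k,v in camera_info("top").items()})
for c in ("top","side"):
    p,d=grab_frame(c);cv2.imwrite(f"pics/{c}0.png",p);np.save(f"pics/{c}0.npy",d)
    for t,z in (("hex",.094),("seat",.036),("elbow",0),("outlet",.035),("mouth",.14),("press",0),("plate_middle",.038),("straight",0),("torma_b",0)):
        for r in pinpoint(c,t)[:3]: print(c,t,np.round(r["position"],1),round(r["conf"],2),ray(c,r["position"],z).round(4))
s=state();print(s)
E
```

```text
{'fx': 356.0132260357496, 'fy': 356.0132260357496, 'cx': 260.5610907921155, 'cy': 193.50824655854927, 'T': array([[-0.0624505 ,  0.97522389, -0.2122223 ,  0.2523064 ],
       [-0.99804379, -0.06164453,  0.01041887, -0.00958928],
       [-0.00292161,  0.21245781,  0.97716587,  1.26822131],
       [ 0.        ,  0.        ,  0.        ,  1.        ]])}
top hex [153.3 183.7] 0.66 [0.5644 0.3396 0.094 ]
top seat [160.4 184.8] 0.77 [0.5741 0.3316 0.036 ]
top seat [267.9 190.6] 0.54 [ 0.5288 -0.0494  0.036 ]
top elbow [165.9 187.7] 0.97 [0.5713 0.3214 0.    ]
top mouth [269.8 190.8] 0.79 [ 0.5044 -0.0521  0.14  ]
top press [267.4 199.9] 0.76 [ 0.5025 -0.0464  0.    ]
top press [267.3 191.5] 0.32 [ 0.5337 -0.0481  0.    ]
top press [299.  185.3] 0.3 [ 0.5496 -0.1655  0.    ]
top plate_middle [211.2 160.2] 0.87 [0.6536 0.1475 0.038 ]
top plate_middle [292.8 184.7] 0.66 [ 0.5442 -0.1391  0.038 ]
top plate_middle [296.5 244.1] 0.57 [ 0.3345 -0.1346  0.038 ]
top straight [205.8 208.3] 0.62 [0.4856 0.1778 0.    ]
top torma_b [361.6 186.7] 0.93 [ 0.5299 -0.3935  0.    ]
side hex [196.1 136.6] 0.9
[... 607 characters left out ...]
0, 'joint_pos': array([ 1.20500596e+00,  5.26731538e-02,  1.61289123e+00, -1.54413974e-05,
        1.47594868e+00, -1.18969484e-01]), 'joint_vel': array([ 0.00044009, -0.00222904,  0.00086954,  0.00063246,  0.00165694,
       -0.00152749]), 'joint_efforts': array([-8.07247234e-04, -3.93707585e+01, -3.70465100e+01, -1.70560897e-04,
        6.16774541e-04, -1.00378969e-05]), 'tool_pos': array([0.15268642, 0.60606144, 0.23132548]), 'tool_rot': array([1.70123933e-05, 1.23096697e-01, 9.92394680e-01, 3.67857676e-05]), 'contact_force': array([-0.83447086, -0.5880906 ,  0.00401455]), 'ft_torque': array([-0.00999103, -0.00592275, -0.04969186]), 'grasp_force': 0.0, 'gripper_width': 0.9999444766619408}
```

```bash
python3 - <<'E'
from h import *
p=cv2.imread("pics/top0.png");cv2.imwrite("pics/t0c.png",cv2.resize(p[110:290,110:390],None,fx=2.8,fy=2.8,interpolation=2))
p=cv2.imread("pics/side0.png");cv2.imwrite("pics/s0c.png",cv2.resize(p[100:310,150:400],None,fx=2.8,fy=2.8,interpolation=2))
E
```

```text
(no output)
```

View pics/t0c.png

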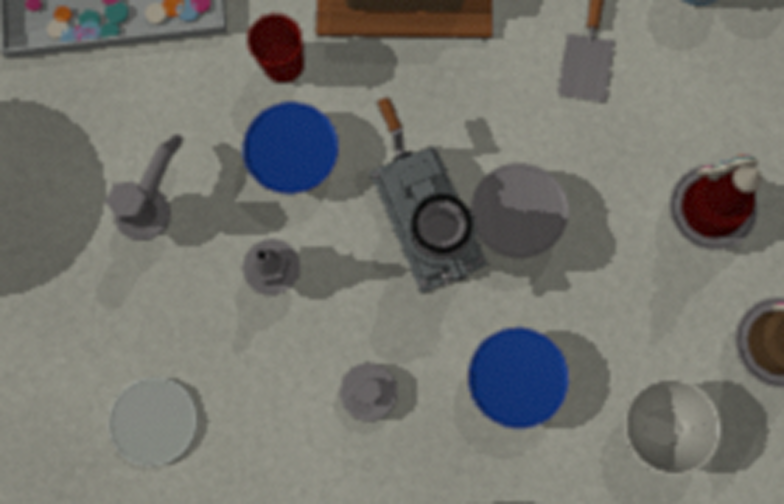

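View pics/s0c.png

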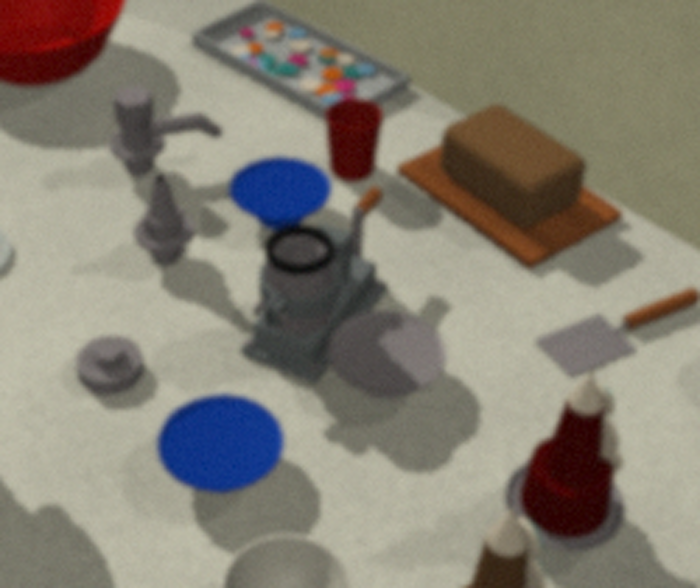

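Top crop: the elbow nozzle is at about (140,200), its spout pointing to (178,140); the press mouth is at (442,222) with the crank up and left; the metal plate is at (520,211) and the straight nozzle at (270,265). The two blue plates are decoys. I'll refine these with depth.

```bash
cat >> h.py <<'E'
def cloud(cam,d,c=None):
    c=c or camera_info(cam);T=np.array(c["T"]);v,u=np.mgrid[:384,:512]
    P=np.stack([(u-c["cx"])/c["fx"]*d,-(v-c["cy"])/c["fy"]*d,-d],-1)
    P=P@T[:3,:3].T+T[:3,3];return P[d>0]
def near(P,xy,r,z0,z1):
    return P[(np.hypot(P[:,0]-xy[0],P[:,1]-xy[1])<r)&(P[:,2]>z0)&(P[:,2]<z1)]
def circ(Q):
    from scipy.optimize import least_squares
    f=lambda p:np.hypot(Q[:,0]-p[0],Q[:,1]-p[1])-p[2]
    return least_squares(f,[*Q[:,:2].mean(0),.04],loss="soft_l1",f_scale=.002).x
E
python3 - <<'E'
from h import *
for c in ("top","side"):
    P=cloud(c,np.load(f"pics/{c}0.npy"))
    for n,xy,r,a,b in (("tab",(.45,.1),.02,-.02,.02),("ring",(.502,-.05),.05,.13,.15),("plate",(.545,-.145),.075,.025,.06),("hex",(.566,.339),.035,.10,.125),("spout",(.61,.31),.09,.03,.09)):
        Q=near(P,xy,r,a,b)
        if len(Q)>3: print(c,n,len(Q),Q.mean(0).round(4),Q[:,2].std().round(4),((Q.min(0)+Q.max(0))/2).round(4),np.ptp(Q,axis=0).round(3),circ(Q).round(4) if n=="ring" else "")
s=state();from scipy.spatial.transform import Rotation as R
q=s["tool_rot"];Rt=R.from_quat([*q[1:],q[0]]).as_matrix();T=np.array(camera_info("wrist")["T"])
print(Rt.T@(T[:3,3]-s["tool_pos"]),(Rt.T@T[:3,:3]).round(3),camera_info("wrist")["fx"])
E
```

```text
top tab 95 [ 0.4496  0.0996 -0.0005] 0.0026 [ 4.50e-01  9.95e-02 -4.00e-04] [0.038 0.037 0.014] 
top ring 175 [ 0.5106 -0.0446  0.1385] 0.0032 [ 0.5101 -0.045   0.1376] [0.07  0.07  0.015] [ 0.5099 -0.0443  0.0316]
top plate 923 [ 0.5439 -0.1472  0.0387] 0.0026 [ 0.5443 -0.1468  0.0399] [0.123 0.121 0.018] 
top hex 148 [0.5687 0.3301 0.1114] 0.0028 [0.5695 0.33   0.1095] [0.042 0.045 0.017] 
top spout 330 [0.5871 0.3133 0.055 ] 0.0138 [0.6029 0.3232 0.0596] [0.136 0.089 0.057] 
side tab 81 [ 0.4502  0.1014 -0.0012] 0.0021 [ 0.4501  0.1003 -0.0018] [0.038 0.038 0.011] 
side ring 202 [ 0.5072 -0.0481  0.137 ] 0.0032 [ 0.5083 -0.0469  0.1373] [0.075 0.072 0.014] [ 0.5076 -0.0481  0.032 ]
side plate 1071 [ 0.5409 -0.1439  0.0376] 0.0032 [ 0.5405 -0.1405  0.0422] [0.125 0.141 0.034] 
side hex 108 [0.5665 0.3259 0.1087] 0.0036 [0.5699 0.3285 0.1074] [0.046 0.049 0.015] 
side spout 398 [0.5837 0.31   0.0561] 0.0146 [0.5969 0.3196 0.0612] [0.133 0.089 0.057] 
[ 0.07555445  0.00052939 -0.14261075] [[ 0.     0.955  0.298]
 [ 1.    -0.001  0.002]
 [ 0.002  0.298 -0.955]] 301.78551497016736
```

```bash
python3 -m handwheel '[[[0.0296,-0.0198,0,0,0,-5.3],[0.0296,-0.0198,0,0,0,-5.3],[0.0296,-0.0198,0,0,0,-5.3],[0.0296,-0.0198,0,0,0,-5.3],[0.0296,-0.0198,0,0,0,-5.3],[0.0296,-0.0198,0,0,0,-5.3],[0.0296,-0.0198,0,0,0,-5.3],[0.0296,-0.0198,0,0,0,-5.3],[0.0296,-0.0198,0,0,0,-5.3],[0.0296,-0.0198,0,0,0,-5.3],[0.0296,-0.0198,0,0,0,-5.3],[0.0296,-0.0198,0,0,0,-5.3],[0.0296,-0.0198,0,0,0,-5.3],[0.0296,-0.0198,0,0,0,-5.3],[0,0,0,0,0,0],[0,0,0,0,0,0]]]' 1
cat > w.py <<'E'
import sys
from h import *
n=sys.argv[1]
s=state();c=camera_info("wrist");p,d=grab_frame("wrist");cv2.imwrite(f"pics/{n}.png",p);np.save(f"pics/{n}.npy",d)
print(s["time"],s["tool_pos"].round(4),s["tool_rot"].round(4),s["contact_force"].round(2))
P=cloud("wrist",d,c);np.save(f"pics/{n}P.npy",P)
for a in sys.argv[2:]:
    t,z=a.split(":")
    for r in pinpoint("wrist",t)[:2]: print(t,np.round(r["position"],1),round(r["conf"],2),ray("wrist",r["position"],float(z),c).round(4))
E
python3 w.py w1 hex:.094 seat:.036 outlet:.035
python3 - <<'E'
from h import *
P=np.load("pics/w1P.npy");Q=near(P,(.568,.329),.04,.1,.125)
print(len(Q),Q.mean(0).round(4),((Q.min(0)+Q.max(0))/2).round(4))
r=cv2.minAreaRect((Q[:,:2]*1000).astype(np.float32));print(r)
E
```

```text
time: 2.33
tool_pos: [0.5683, 0.3276, 0.231]
tool_rot: [-0.0, 0.698, 0.716, -0.0]
contact_force: [-0.2, 1.0, -0.1]
gripper_width: 1.004
grasp_force: 0.0
2.3333 [0.5683 0.3276 0.231 ] [-2.000e-04  6.976e-01  7.165e-01 -2.000e-04] [-0.19  0.96 -0.1 ]
hex [253.3 170.9] 0.61 [0.5691 0.3351 0.094 ]
outlet [329.5 200.7] 0.96 [0.6612 0.2866 0.035 ]
1927 [0.569  0.3341 0.1117] [0.5688 0.333  0.1071]
((568.9417724609375, 333.0215759277344), (41.781578063964844, 47.845882415771484), 3.993208169937134)
```

View pics/w1.png

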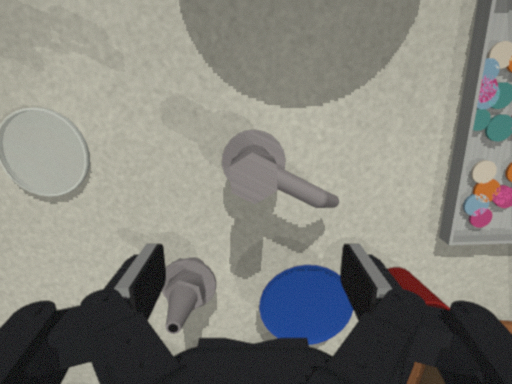

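The hexagon is at (255,172) and the spout runs to (330,200), both clear of the straight nozzle. I'll grasp at about (0.569, 0.333) with yaw about 4°.

```bash
python3 -m handwheel '[[[0.0007,0.005,-0.02,0,0,2.3],[0,0,-0.035,0,0,0],[0,0,-0.035,0,0,0],[0,0,-0.035,0,0,0],[0,0,-0.02,0,0,0],[0,0,-0.012,0,0,0],[0,0,0,0,0,0]]]' 1
python3 -m handwheel '[[[0,0,0,0,0,0],[0,0,0,0,0,0],[0,0,0,0,0,0],[0,0,0,0,0,0],[0,0,0,0,0,0],[0,0,0,0,0,0],[0,0,0,0,0,0],[0,0,0,0,0,0],[0,0,0,0,0,0],[0,0,0,0,0,0]]]' 0
```

```text
time: 3.12
tool_pos: [0.5649, 0.3337, 0.0707]
tool_rot: [-0.001, 0.682, 0.732, -0.003]
contact_force: [-0.7, -0.9, -0.5]
gripper_width: 1.0
grasp_force: 0.0
time: 3.95
tool_pos: [0.5692, 0.3347, 0.0772]
tool_rot: [0.001, 0.682, 0.731, 0.002]
contact_force: [-1.6, 0.0, 6.2]
gripper_width: 0.48
grasp_force: 61.9
```

```bash
python3 -m handwheel '[[[0,0,0.02,0,0,0],[0,0,0.04,0,0,0],[0,0,0.04,0,0,0],[0,0,0.04,0,0,0],[0,0,0.04,0,0,0],[0,0,0.02,0,0,0]]]'
python3 -m handwheel '[[[-0.0043,-0.0196,0,0,0,7],[-0.0043,-0.0196,0,0,0,7],[-0.0043,-0.0196,0,0,0,7],[-0.0043,-0.0196,0,0,0,7],[-0.0043,-0.0196,0,0,0,7],[-0.0043,-0.0196,0,0,0,7],[-0.0043,-0.0196,0,0,0,7],[-0.0043,-0.0196,0,0,0,7],[-0.0043,-0.0196,0,0,0,7],[-0.0043,-0.0196,0,0,0,7],[-0.0043,-0.0196,0,0,0,7],[-0.0043,-0.0196,0,0,0,7],[-0.0043,-0.0196,0,0,0,7],[-0.0043,-0.0196,0,0,0,7],[0,0,0,0,0,0],[0,0,0,0,0,0],[0,0,0,0,0,0]]]'
python3 w.py w2 mouth:.14 press:0 plate_middle:.038 seat:.236 outlet:.235
python3 - <<'E'
from h import *
P=np.load("pics/w2P.npy")
Q=near(P,(.509,-.046),.05,.13,.15);print("ring",len(Q),Q.mean(0),circ(Q))
Q=near(P,(.509,.06),.06,.2,.27);print(np.histogram(Q[:,2],14))
E
```

```text
time: 4.45
tool_pos: [0.5692, 0.3344, 0.281]
tool_rot: [0.002, 0.682, 0.731, 0.004]
contact_force: [0.7, -0.2, -1.5]
gripper_width: 0.48
grasp_force: 62.1
time: 5.87
tool_pos: [0.5074, 0.0596, 0.274]
tool_rot: [-0.0, -0.103, 0.995, 0.0]
contact_force: [-0.2, -0.4, -2.7]
gripper_width: 0.483
grasp_force: 62.0
5.8667 [0.5074 0.0596 0.274 ] [-1.000e-04 -1.034e-01  9.946e-01  2.000e-04] [-0.22 -0.37 -2.68]
mouth [146.2 159.7] 0.64 [ 0.5097 -0.0413  0.14  ]
plate_middle [ 87.6 152.8] 0.59 [ 0.5441 -0.1464  0.038 ]
plate_middle [176.5 138.5] 0.32 [ 0.503  -0.0386  0.038 ]
seat [253.  220.1] 0.79 [0.5087 0.0602 0.236 ]
outlet [378.9 290.3] 0.8 [0.5431 0.1579 0.235 ]
ring 2121 [ 0.50876792 -0.04392608  0.13880612] [ 0.50882951 -0.04222159  0.03169294]
(array([  57,  926, 2899,   82,   70,   83,   80,  103,  116,  146,  166,
        134,   61,   38]), array([0.23304954, 0.23568057, 0.2383116 , 0.24094263, 0.24357366,
       0.24620469, 0.24883572, 0.25146675, 0.25409778, 0.25672881,
       0.25935983, 0.26199086, 0.26462189, 0.26725292, 0.26988395]))
```

View pics/w2.png

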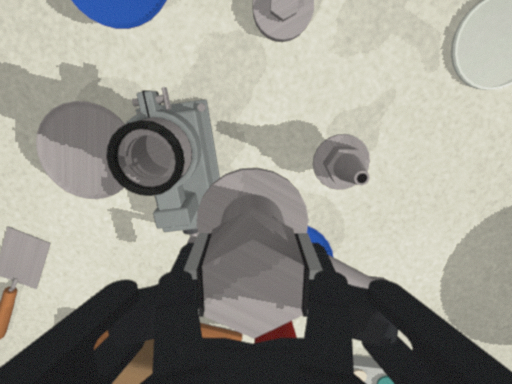

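```bash
cat >> h.py <<'E'
def flange(P,t,zf):
    from scipy.optimize import least_squares
    Q=near(P,t[:2],.06,zf-.004,zf+.004)
    H=cv2.convexHull((Q[:,:2]*1000).astype(np.float32))[:,0]/1000
    f=lambda p:np.hypot(H[:,0]-p[0],H[:,1]-p[1])-.036
    r=least_squares(f,t[:2],loss="soft_l1",f_scale=.0007);return r.x,np.abs(r.fun).round(4),Q[:,2].mean(),Q
E
python3 - <<'E'
from h import *
P=np.load("pics/w2P.npy");print(flange(P,(.5074,.0596),.239)[:3])
for c in ("top","side"):
    p,d=grab_frame(c);cv2.imwrite(f"pics/{c}1.png",p);P=cloud(c,d)
    Q=near(P,(.509,-.046),.05,.13,.15);print(c,len(Q),circ(Q).round(4))
    r=[spot_in(c,"press")[:1],pinpoint(c,"seat")[:1]];print(r)
    Q=near(P,(.5074,.0596),.06,.232,.245);print(len(Q),Q.mean(0),circ(Q) if len(Q)>5 else "")
E
```

```text
(array([0.50997781, 0.05943844]), array([0.0015, 0.0057, 0.0015, 0.001 , 0.0009, 0.0006, 0.0005, 0.0005,
       0.0005, 0.0004, 0.0001, 0.0001, 0.0001, 0.0001, 0.0001, 0.0001,
       0.    , 0.0001, 0.0001, 0.    , 0.0001, 0.0002, 0.0001, 0.0001,
       0.    , 0.    , 0.0002, 0.0001, 0.0003, 0.0003, 0.0005, 0.0005,
       0.0004, 0.0005, 0.0004, 0.0005, 0.0011, 0.0008, 0.0006]), np.float64(0.23879463423332542))
top 178 [ 0.5098 -0.0441  0.0316]
[[{'box': [247.7, 162.5, 34.0, 48.8], 'conf': 0.73}], [{'position': [233.7, 186.6], 'conf': 0.55}]]
115 [0.49003223 0.06436483 0.23909896] [0.50792165 0.06258326 0.02531738]
side 216 [ 0.5075 -0.0479  0.0322]
[[{'box': [236.3, 165.6, 51.9, 72.9], 'conf': 0.89}], [{'position': [233.8, 147.5], 'conf': 0.74}]]
205 [0.50113841 0.04696007 0.23818657] [0.51076915 0.05813412 0.02999209]
```

```bash
python3 -m handwheel '[[[-0.0005,-0.034,0,0,0,0],[-0.0005,-0.035,0,0,0,0],[0,-0.034,0,0,0,0],[0,0,-0.02,0,0,0],[0,0,-0.014,0,0,0],[0,0,0,0,0,0],[0,0,0,0,0,0]]]'
python3 w.py w3 
python3 - <<'E'
from h import *
s=state();t=s["tool_pos"];P=np.load("pics/w3P.npy");r=flange(P,t,t[2]-.0352);print("fl",r[0],np.median(r[1]),r[2])
from scipy.optimize import least_squares
Q=near(P,(.509,-.046),.06,.131,.147);print(len(Q),Q.mean(0))
H=Q[:,:2];p=least_squares(lambda p:np.hypot(H[:,0]-p[0],H[:,1]-p[1])-.0318,[.509,-.045],loss="soft_l1",f_scale=.002).x;print("ring mid r",p)
# outer edge in camera-side sector
a=np.degrees(np.arctan2(H[:,1]-p[1],H[:,0]-p[0]));rr=np.hypot(H[:,0]-p[0],H[:,1]-p[1])
for k in range(-180,180,20):
    m=(a>=k)&(a<k+20)
    if m.sum()>10: print(k,m.sum(),np.percentile(rr[m],[2,98]).round(4))
E
```

```text
time: 7.05
tool_pos: [0.5056, -0.0427, 0.2386]
tool_rot: [-0.002, -0.105, 0.995, 0.001]
contact_force: [-0.4, -0.4, -2.0]
gripper_width: 0.48
grasp_force: 63.0
7.05 [ 0.5056 -0.0427  0.2386] [-1.600e-03 -1.046e-01  9.945e-01  7.000e-04] [-0.45 -0.43 -1.99]
fl [ 0.50805459 -0.04268831] 0.0002 0.20349839583595736
865 [ 0.48404655 -0.04976955  0.13918409]
ring mid r [ 0.5087164  -0.04367352]
-180 143 [0.0272 0.0346]
-160 139 [0.0273 0.0347]
-140 133 [0.0275 0.0348]
-120 98 [0.0282 0.035 ]
-100 18 [0.032  0.0353]
120 66 [0.0296 0.0351]
140 129 [0.0272 0.0349]
160 138 [0.0274 0.0346]
```

View pics/w3.png

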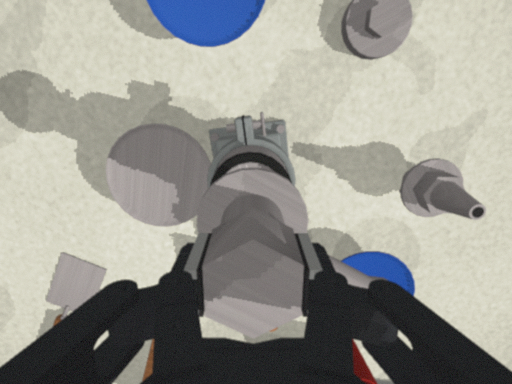

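The ring arc shows evenly behind the flange, at about (250,160), so it is off-centre by only about 1 mm. I'm lowering gently.

```bash
python3 -m handwheel '[[[0.0005,-0.0015,-0.012,0,0,0],[0,0,-0.012,0,0,0],[0,0,-0.006,0,0,0],[0,0,0,0,0,0],[0,0,0,0,0,0]]]'
python3 -m handwheel '[[[0,0,-0.003,0,0,0],[0,0,-0.002,0,0,0],[0,0,0,0,0,0],[0,0,0,0,0,0]]]'
python3 -m handwheel '[[[0,0,-0.002,0,0,0],[0,0,0,0,0,0],[0,0,0,0,0,0]]]'
```

```text
time: 7.52
tool_pos: [0.5066, -0.0447, 0.2093]
tool_rot: [-0.001, -0.104, 0.995, 0.0]
contact_force: [-0.2, -1.6, -3.0]
gripper_width: 0.483
grasp_force: 63.2
time: 7.85
tool_pos: [0.5071, -0.0451, 0.2054]
tool_rot: [0.0, -0.104, 0.995, -0.0]
contact_force: [-0.1, 1.3, -2.9]
gripper_width: 0.482
grasp_force: 63.2
time: 8.1
tool_pos: [0.507, -0.0451, 0.2033]
tool_rot: [-0.0, -0.104, 0.995, 0.0]
contact_force: [-0.8, 1.0, -3.1]
gripper_width: 0.482
grasp_force: 63.2
```

```bash
for i in 1; do python3 -m handwheel '[[[0,0,-0.002,0,0,0],[0,0,-0.001,0,0,0],[0,0,0,0,0,0],[0,0,0,0,0,0]]]'; done
python3 -m handwheel '[[[0,0,-0.0015,0,0,0],[0,0,0,0,0,0],[0,0,0,0,0,0]]]'
python3 -m handwheel '[[[0,0,-0.0015,0,0,0],[0,0,0,0,0,0],[0,0,0,0,0,0]]]'
```

```text
time: 8.43
tool_pos: [0.507, -0.045, 0.2001]
tool_rot: [-0.0, -0.104, 0.995, 0.0]
contact_force: [-0.4, -0.6, -1.9]
gripper_width: 0.483
grasp_force: 63.2
time: 8.68
tool_pos: [0.507, -0.045, 0.1987]
tool_rot: [-0.0, -0.104, 0.995, 0.0]
contact_force: [-0.2, 0.1, -3.3]
gripper_width: 0.48
grasp_force: 63.2
time: 8.93
tool_pos: [0.5072, -0.0449, 0.1973]
tool_rot: [0.0, -0.104, 0.995, 0.0]
contact_force: [0.4, 0.7, -3.3]
gripper_width: 0.48
grasp_force: 63.2
```

```bash
python3 -m handwheel '[[[0,0,-0.001,0,0,0],[0,0,0,0,0,0],[0,0,0,0,0,0]]]'
python3 -m handwheel '[[[0,0,-0.001,0,0,0],[0,0,0,0,0,0],[0,0,0,0,0,0]]]'
```

```text
time: 9.18
tool_pos: [0.5072, -0.0449, 0.1963]
tool_rot: [0.0, -0.104, 0.995, 0.0]
contact_force: [1.1, 2.0, -2.5]
gripper_width: 0.48
grasp_force: 63.2
time: 9.43
tool_pos: [0.5072, -0.0449, 0.1953]
tool_rot: [0.0, -0.104, 0.995, 0.0]
contact_force: [0.8, 2.3, -2.6]
gripper_width: 0.48
grasp_force: 63.3
```

```bash
python3 -m handwheel '[[[0,0,-0.001,0,0,0],[0,0,0,0,0,0],[0,0,0,0,0,0]]]'
python3 -m handwheel '[[[0,0,-0.001,0,0,0],[0,0,0,0,0,0],[0,0,0,0,0,0]]]'
```

```text
time: 9.68
tool_pos: [0.5073, -0.0449, 0.195]
tool_rot: [0.0, -0.104, 0.995, 0.0]
contact_force: [-0.1, 3.2, 1.5]
gripper_width: 0.482
grasp_force: 63.7
time: 9.93
tool_pos: [0.5075, -0.0449, 0.1948]
tool_rot: [0.001, -0.104, 0.995, 0.0]
contact_force: [-2.4, 3.6, 6.4]
gripper_width: 0.484
grasp_force: 64.4
```

```bash
python3 -m handwheel '[[[0,0.0005,-0.001,0,0,-2.5],[0,0,0,0,0,-2.5],[0,0,0,0,0,-2.5],[0,0,0,0,0,-2.5],[0,0,0,0,0,0]]]'
python3 -m handwheel '[[[0,0,0,0,0,-2.5],[0,0,0,0,0,-2.5],[0,0,0,0,0,-2.5],[0,0,0,0,0,0]]]'
```

```text
time: 10.35
tool_pos: [0.5082, -0.0445, 0.1947]
tool_rot: [0.002, -0.016, 1.0, -0.0]
contact_force: [-1.2, 3.9, 7.3]
gripper_width: 0.483
grasp_force: 64.4
time: 10.68
tool_pos: [0.5082, -0.0444, 0.1947]
tool_rot: [0.002, 0.049, 0.999, 0.0]
contact_force: [-1.6, 4.3, 8.3]
gripper_width: 0.484
grasp_force: 64.4
```

```bash
python3 -m handwheel '[[[0,0.0005,0,0,0,-2.5],[0,0,0,0,0,-2.5],[0,0,0,0,0,-2.5],[0,0,0,0,0,0]]]'
python3 -m handwheel '[[[0,0.0003,0,0,0,-2.5],[0,0,0,0,0,-2.5],[0,0,0,0,0,-2.5],[0,0,0,0,0,0]]]'
```

```text
time: 11.02
tool_pos: [0.5084, -0.0439, 0.1947]
tool_rot: [0.002, 0.114, 0.993, 0.0]
contact_force: [-0.2, 4.1, 7.8]
gripper_width: 0.48
grasp_force: 64.3
time: 11.35
tool_pos: [0.5084, -0.0438, 0.1948]
tool_rot: [0.002, 0.179, 0.984, 0.0]
contact_force: [-0.4, 2.6, 8.1]
gripper_width: 0.48
grasp_force: 64.3
```

```bash
python3 -m handwheel '[[[0.0001,0.0003,0,0,0,-2.5],[0,0,0,0,0,-2.5],[0,0,0,0,0,-2.5],[0,0,0,0,0,0]]]'
python3 -m handwheel '[[[0.0001,0.0003,0,0,0,-2.5],[0,0,0,0,0,-2.5],[0,0,0,0,0,-2.5],[0,0,0,0,0,0]]]'
python3 -c "
from plant import *;s=state();print(s['ft_torque'])"
```

```text
time: 11.68
tool_pos: [0.5083, -0.0435, 0.1944]
tool_rot: [0.002, 0.243, 0.97, 0.0]
contact_force: [-0.0, 2.7, 6.2]
gripper_width: 0.485
grasp_force: 64.2
time: 12.02
tool_pos: [0.508, -0.0432, 0.1925]
tool_rot: [0.001, 0.306, 0.952, 0.0]
contact_force: [2.6, 2.4, -0.5]
gripper_width: 0.485
grasp_force: 63.4
[ 0.61208561 -0.58366409 -0.00789506]
```

Dropping in: z falls and the force vanishes. I'm lowering straight down without rotating.

```bash
python3 -m handwheel '[[[0,0,-0.002,0,0,0],[0,0,-0.002,0,0,0],[0,0,0,0,0,0]]]'
python3 -m handwheel '[[[0,0,-0.002,0,0,0],[0,0,-0.001,0,0,0],[0,0,0,0,0,0]]]'
```

```text
time: 12.27
tool_pos: [0.5077, -0.0431, 0.1879]
tool_rot: [0.001, 0.305, 0.952, 0.0]
contact_force: [4.7, 2.4, -1.8]
gripper_width: 0.486
grasp_force: 63.5
time: 12.52
tool_pos: [0.5081, -0.0431, 0.1855]
tool_rot: [0.001, 0.305, 0.952, 0.0]
contact_force: [4.6, 3.0, -1.2]
gripper_width: 0.481
grasp_force: 63.5
```

```bash
python3 -m handwheel '[[[0,0,-0.0015,0,0,0],[0,0,0,0,0,0],[0,0,0,0,0,0]]]'
python3 -m handwheel '[[[0,0,-0.0015,0,0,0],[0,0,0,0,0,0],[0,0,0,0,0,0]]]'
```

```text
time: 12.77
tool_pos: [0.5081, -0.0431, 0.184]
tool_rot: [0.001, 0.305, 0.952, 0.0]
contact_force: [4.7, 2.6, -0.4]
gripper_width: 0.481
grasp_force: 63.5
time: 13.02
tool_pos: [0.5083, -0.0432, 0.1838]
tool_rot: [0.001, 0.305, 0.952, 0.0]
contact_force: [3.3, 2.9, 5.8]
gripper_width: 0.484
grasp_force: 64.2
```

```bash
python3 -m handwheel '[[[0.0003,0.0003,-0.0003,0,0,-4],[0.0001,0,-0.0003,0,0,-4],[0.0001,0,-0.0003,0,0,-4],[0.0001,0,-0.0003,0,0,-4],[0.0001,0,-0.0003,0,0,-4],[0,0,0,0,0,0]]]'
python3 -c "
from plant import *;s=state();print(s['ft_torque'])"
```

```text
time: 13.52
tool_pos: [0.5085, -0.0429, 0.1822]
tool_rot: [0.001, 0.467, 0.884, 0.0]
contact_force: [1.7, 2.4, 6.7]
gripper_width: 0.481
grasp_force: 64.2
[ 0.76761887 -0.4238591  -0.24716626]
```

```bash
python3 -m handwheel '[[[0.0003,0,-0.0003,0,0,-4],[0.0001,0,-0.0003,0,0,-4],[0.0001,0,-0.0003,0,0,-4],[0.0001,0,-0.0003,0,0,-4],[0.0002,0,-0.0003,0,0,-4],[0.0002,0,-0.0003,0,0,-4],[0.0001,0,-0.0003,0,0,-4],[0.0001,0,-0.0003,0,0,-4],[0.0001,0,-0.0003,0,0,-4],[0.0001,0,-0.0003,0,0,-4],[0,0,0,0,0,0]]]'
python3 - <<'E'
from h import *
s=state();print(s['ft_torque'])
for c in ("top","side"):
    p,d=grab_frame(c);cv2.imwrite(f"pics/{c}2.png",p)
    for t,z in (("outlet",.1405),("plate_middle",.038)):
        for r in pinpoint(c,t)[:3]: print(c,t,np.round(r["position"],1),round(r["conf"],2),ray(c,r["position"],z).round(4))
E
```

```text
time: 14.43
tool_pos: [0.5105, -0.043, 0.1797]
tool_rot: [0.001, 0.741, 0.671, 0.001]
contact_force: [2.9, 3.3, 6.6]
gripper_width: 0.482
grasp_force: 64.3
[ 0.71063972 -0.56817777 -0.03849405]
top plate_middle [210.5 160.6] 0.85 [0.6522 0.1501 0.038 ]
top plate_middle [296.6 185.2] 0.64 [ 0.5416 -0.1524  0.038 ]
top plate_middle [294.1 244.5] 0.64 [ 0.3337 -0.1263  0.038 ]
side outlet [294.  185.5] 0.61 [ 0.5929 -0.1136  0.1405]
side plate_middle [288.8 224.6] 0.77 [ 0.545  -0.1475  0.038 ]
side plate_middle [230.6 256.8] 0.62 [ 0.3371 -0.1307  0.038 ]
side plate_middle [250.2 166.9] 0.53 [0.643  0.1379 0.038 ]
```

```bash
python3 -m handwheel '[[[0.0002,0.0001,-0.0003,0,0,-4],[0.0001,0,-0.0003,0,0,-4],[0.0001,0.0001,-0.0003,0,0,-4],[0.0001,0,-0.0003,0,0,-4],[0.0002,0.0001,-0.0003,0,0,-4],[0.0001,0,-0.0003,0,0,-4],[0.0001,0,-0.0003,0,0,-4],[0.0001,0,-0.0003,0,0,-4],[0,0,-0.0003,0,0,-4],[0,0,0,0,0,0],[0,0,0,0,0,0]]]'
python3 - <<'E'
from h import *
s=state();print(s['ft_torque'])
for c in ("top","side"):
    p,d=grab_frame(c);cv2.imwrite(f"pics/{c}3.png",p)
    for t,z in (("outlet",.138),("plate_middle",.038)):
        for r in pinpoint(c,t)[:2]: print(c,t,np.round(r["position"],1),round(r["conf"],2),ray(c,r["position"],z).round(4))
p=cv2.imread("pics/side3.png");cv2.imwrite("pics/s3c.png",cv2.resize(p[120:280,190:350],None,fx=3.7,fy=3.7,interpolation=2))
E
```

```text
time: 15.65
tool_pos: [0.5113, -0.0435, 0.1775]
tool_rot: [0.002, 0.912, 0.41, 0.001]
contact_force: [0.4, 0.2, 9.4]
gripper_width: 0.482
grasp_force: 64.6
[ 0.21184155 -0.21906413 -0.12991102]
top outlet [297.6 174.4] 0.46 [ 0.5542 -0.1471  0.138 ]
top plate_middle [298.2 182.2] 0.87 [ 0.5521 -0.159   0.038 ]
top plate_middle [294.1 241.4] 0.85 [ 0.3442 -0.1272  0.038 ]
side outlet [288. 202.] 0.93 [ 0.5316 -0.1511  0.138 ]
side plate_middle [228.7 258.2] 0.81 [ 0.33   -0.1312  0.038 ]
side plate_middle [250.2 167.1] 0.8 [0.6423 0.137  0.038 ]
```

View pics/s3c.png

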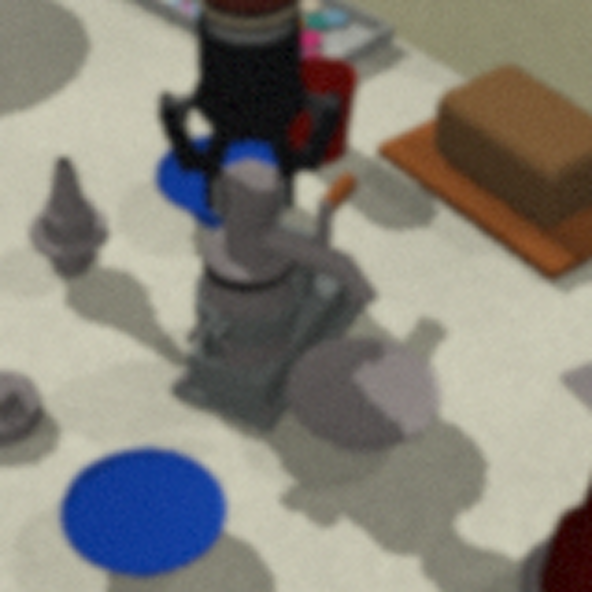

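The spout now points over the plate, and the outlet estimate (0.543,-0.147) matches the plate's middle. I'll take the downward load off before releasing to see where it settles.

```bash
python3 -m handwheel '[[[0,0,0.001,0,0,0],[0,0,0.001,0,0,0],[0,0,0.0004,0,0,0],[0,0,0,0,0,0],[0,0,0,0,0,0]]]'
```

```text
time: 16.37
tool_pos: [0.5112, -0.0435, 0.1785]
tool_rot: [0.002, 0.912, 0.41, 0.001]
contact_force: [4.9, -0.7, 5.0]
gripper_width: 0.481
grasp_force: 64.2
```

```bash
python3 -m handwheel '[[[0,0,0.001,0,0,0],[0,0,0.0005,0,0,0],[0,0,0,0,0,0],[0,0,0,0,0,0]]]'
python3 -m handwheel '[[[0,0,0.001,0,0,0],[0,0,0.0005,0,0,0],[0,0,0,0,0,0],[0,0,0,0,0,0]]]'
```

```text
time: 16.7
tool_pos: [0.5111, -0.0435, 0.1788]
tool_rot: [0.002, 0.912, 0.41, 0.001]
contact_force: [6.4, -1.7, -0.0]
gripper_width: 0.482
grasp_force: 63.6
time: 17.03
tool_pos: [0.5109, -0.0435, 0.1789]
tool_rot: [0.001, 0.912, 0.41, 0.0]
contact_force: [8.8, -2.9, -4.4]
gripper_width: 0.482
grasp_force: 63.2
```

```bash
python3 w.py w4
python3 - <<'E'
from h import *
s=state();t=s["tool_pos"];P=np.load("pics/w4P.npy");r=flange(P,t,.1435);print("fl",r[0],np.median(r[1]),r[2],"pred from TCP",t[2]-.0352)
Q=near(P,(.34,-.13),.02,-.02,.07);print("blue plate",len(Q),np.median(Q[:,2]) if len(Q) else "")
Q=near(P,(.543,-.147),.05,.02,.06);print("plate",len(Q),np.median(Q[:,2]))
for lo in ((.49,.08),(.45,.05),(.6,-.05),(.42,-.0)):
    Q=near(P,lo,.02,-.02,.02);print("tab",lo,len(Q),np.median(Q[:,2]) if len(Q) else "")
E
```

```text
17.0333 [ 0.5109 -0.0435  0.1789] [1.400e-03 9.119e-01 4.104e-01 4.000e-04] [ 8.83 -2.92 -4.36]
fl [ 0.5101012  -0.04469915] 0.0002 0.1438894295884639 pred from TCP 0.14375632338336952
blue plate 116 0.03831869124592863
plate 5376 0.03823189747917402
tab (0.49, 0.08) 1285 -6.26728570266577e-05
tab (0.45, 0.05) 1119 -2.7111135317614554e-05
tab (0.6, -0.05) 194 0.0005317699989324243
tab (0.42, -0.0) 948 9.331433767129083e-05
```

```bash
python3 -m handwheel '[[[0,0,-0.0008,0,0,0],[0,0,-0.0005,0,0,0],[0,0,0,0,0,0]]]'
python3 -m handwheel '[[[0,0,0,0,0,0],[0,0,0,0,0,0],[0,0,0,0,0,0],[0,0,0,0,0,0],[0,0,0,0,0,0],[0,0,0,0,0,0],[0,0,0,0,0,0],[0,0,0,0,0,0]]]' 1
python3 -m handwheel '[[[0,0,0.01,0,0,0],[0,0,0.02,0,0,0],[0,0,0.035,0,0,0],[0,0,0.035,0,0,0],[0,0,0.02,0,0,0],[0,0,0,0,0,0],[0,0,0,0,0,0],[0,0,0,0,0,0]]]' 1
python3 w.py w5 outlet:.138 plate_middle:.038 hex:.196
python3 - <<'E'
from h import *
P=np.load("pics/w5P.npy");r=flange(P,(.51,-.045),.1439);print("fl",r[0],np.median(r[1]),r[2])
Q=near(P,(.51,-.045),.035,.2,.23);print("hextop",len(Q),Q.mean(0),cv2.minAreaRect((Q[:,:2]*1000).astype(np.float32)))
A=np.c_[Q[:,:2],np.ones(len(Q))];print("tilt",np.linalg.lstsq(A,Q[:,2],rcond=None)[0][:2])
H=near(P,(.543,-.147),.085,.03,.05);print("plate",circ(cv2.convexHull((H[:,:2]*1000).astype(np.float32))[:,0]/1000))
E
```

```text
time: 17.33
tool_pos: [0.511, -0.0434, 0.1788]
tool_rot: [0.001, 0.912, 0.41, 0.0]
contact_force: [6.8, -2.3, 1.3]
gripper_width: 0.484
grasp_force: 63.9
time: 18.0
tool_pos: [0.5103, -0.0425, 0.1792]
tool_rot: [-0.0, 0.912, 0.41, -0.0]
contact_force: [-0.5, 0.4, -0.4]
gripper_width: 1.003
grasp_force: 0.0
time: 18.67
tool_pos: [0.51, -0.0425, 0.2987]
tool_rot: [-0.0, 0.912, 0.41, -0.0]
contact_force: [-0.4, 0.6, -0.7]
gripper_width: 0.994
grasp_force: 0.0
18.6667 [ 0.51   -0.0425  0.2987] [-3.000e-04  9.119e-01  4.104e-01 -4.000e-04] [-0.37  0.56 -0.74]
outlet [337.7 221.7] 0.6 [ 0.5432 -0.1453  0.138 ]
plate_middle [314.5 195.5] 0.87 [ 0.5368 -0.1442  0.038 ]
plate_middle [137.1  37.5] 0.73 [0.5004 0.157  0.038 ]
hex [315.6 193.3] 0.29 [ 0.5484 -0.0809  0.196 ]
fl [ 0.50985423 -0.04469579] 0.0003 0.14373577123525816
hextop 2463 [ 0.51145813 -0.04314696  0.21331454] ((510.56231689453125, -44.09553527832031), (47.995819091796875, 41.824371337890625), 49.003936767578125)
tilt [-0.04302692 -0.0484778 ]
plate [ 0.54234151 -0.14457102  0.0623379 ]
```

View pics/w5.png

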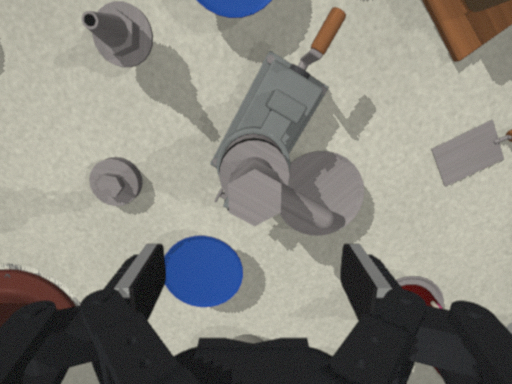

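The nozzle stands in the press at (253,190), with the outlet at (322,218) over the plate (320,193). I'll check its tilt with a cleaner plane fit.

```bash
python3 - <<'E'
from h import *
P=np.load("pics/w5P.npy")
for n,Q in (("hex",near(P,(.5106,-.0441),.017,.205,.222)),("flange",near(P,(.51,-.045),.035,.138,.149)),("plate",near(P,(.543,-.147),.05,.03,.05))):
    for _ in range(4):
        A=np.c_[Q[:,:2],np.ones(len(Q))];c=np.linalg.lstsq(A,Q[:,2],rcond=None)[0];e=np.abs(A@c-Q[:,2]);Q=Q[e<2.5*np.median(e)+1e-4]
    print(n,len(Q),c[:2].round(4),e.std(),Q[:,2].mean())
E
```

```text
hex 1219 [-0.0022  0.004 ] 0.00027998554798458876 0.21381753441476084
flange 1206 [-0.0045 -0.0035] 0.0002913779815714606 0.14376351744955693
plate 2301 [-0.0024 -0.0018] 0.0003229726554641159 0.038186514648887504
```

```bash
python3 -c "
from plant import *;print(job_done())"
```

```text
the job is handed in; nothing more can be done
None
```

The elbow nozzle is screwed into the press and the job is handed in, with no verdict returned. By my last measurements it stands upright, presses the ring down about 2 mm, and its outlet is about 1–6 mm from the plate's middle.

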